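Seat the proud plug and book the tray

TASK

One of the six plugs in the white tray stands proud of the others: gently push it down with the fingertips until it is fully home like the rest, without pulling it up. Then book the tray by pressing the large button on the grey box fully down, and withdraw. Do not touch the other five plugs or press the small button, and leave the spare plug, screwdriver, phone and parts box where they are.

Things in the scene. Friction and masses are not known exactly. Their poses are not given: they have to be found in the camera images.
- tray: White kitting tray fixed to the bench, 160 (x) x 226 (y) x 28 mm plate with an 8 mm wide rim that rises to 35 mm above the bench. Origin: centre of its underside, on the bench. Six wells in two rows: at x = -32 and +32 mm, y = -64, 0, +64 mm of its frame (64 mm pitch). Each well holds one plug.
- plug1: One of six alike plugs, shuffled over the wells: orange round head 28 mm across, 12 mm high, on a metal shank 19 mm across. Origin: centre of the head's flat top, 41 mm above the bench when fully home. Slides only straight up and down, held by about 4 N friction, stays where left. Five start home; one stands 14 to 20 mm proud, its shank showing: the highest top of the six.
- plug2: One of six alike plugs, shuffled over the wells: orange round head 28 mm across, 12 mm high, on a metal shank 19 mm across. Origin: centre of the head's flat top, 41 mm above the bench when fully home. Slides only straight up and down, held by about 4 N friction, stays where left. Five start home; one stands 14 to 20 mm proud, its shank showing: the highest top of the six.
- plug3: One of six alike plugs, shuffled over the wells: orange round head 28 mm across, 12 mm high, on a metal shank 19 mm across. Origin: centre of the head's flat top, 41 mm above the bench when fully home. Slides only straight up and down, held by about 4 N friction, stays where left. Five start home; one stands 14 to 20 mm proud, its shank showing: the highest top of the six.
- plug4: One of six alike plugs, shuffled over the wells: orange round head 28 mm across, 12 mm high, on a metal shank 19 mm across. Origin: centre of the head's flat top, 41 mm above the bench when fully home. Slides only straight up and down, held by about 4 N friction, stays where left. Five start home; one stands 14 to 20 mm proud, its shank showing: the highest top of the six.
- plug5: One of six alike plugs, shuffled over the wells: orange round head 28 mm across, 12 mm high, on a metal shank 19 mm across. Origin: centre of the head's flat top, 41 mm above the bench when fully home. Slides only straight up and down, held by about 4 N friction, stays where left. Five start home; one stands 14 to 20 mm proud, its shank showing: the highest top of the six.
- plug6: One of six alike plugs, shuffled over the wells: orange round head 28 mm across, 12 mm high, on a metal shank 19 mm across. Origin: centre of the head's flat top, 41 mm above the bench when fully home. Slides only straight up and down, held by about 4 N friction, stays where left. Five start home; one stands 14 to 20 mm proud, its shank showing: the highest top of the six.
- panel: Grey booking box fixed to the bench, 100 (x) x 170 (y) x 40 mm, with two push buttons on its top, 42 mm to either side of its centre along its y axis, sides swapped at random. Origin: centre of its underside.
- big_top (a point): Centre of the top of the large dark grey round push button, 40 mm across, on the booking box; moves down with the button.
- big (a joint): Travel of the large button: 0 released, 0.006 m fully down. A spring returns it; about 5 N holds it fully down.
- small_top (a point): Centre of the top of the small dark grey round push button, 20 mm across, on the booking box; moves down with the button.
- small (a joint): Travel of the small button: 0 released, 0.006 m fully down. A spring returns it; about 5 N holds it fully down.
- spare: Loose spare plug standing head-down on the bench beyond the tray: head 28 mm across, shank up, 40 mm high in all. Origin: centre of its underside. Leave alone.
- driver: Loose screwdriver, 170 mm long, lying on the bench on the robot's side of the tray, its length roughly parallel to the tray's long side. Leave alone.
- phone: Loose black smartphone 148 x 72 x 8 mm lying on the bench beyond the booking box. Origin: centre of its underside. Leave alone.
- bin: Loose clear open box of small orange parts, 120 x 100 x 50 mm, to the left of the tray. Origin: centre of its underside. Leave alone.
Things that resemble listed ones, but are neither listed nor needed, are in the scene too. What is shaped like the plug1 but purple is not meant.

How it is judged:
By the outcome, as a careful person would: the job done as asked, in the order asked, and still so for the second after the job is handed in, with the robot touching nothing.
It also fails if it takes over 35 s, if anything falls off the work surface, if the arm or the gripper's body presses on something with over 40 N, if the wrist force passes 120 N, or if a joint passes its speed limit or range.

ROBOT

A 6-joint arm with a two-finger parallel gripper is mounted at the origin on the work surface. World frame = base frame: x ahead of the robot, y to its left, z up, the work surface at z = 0. Lengths are in m, angles in rad, forces in N, time in s.
With the tool pointing down it reaches from about 0.275 to 0.825 m from the base axis. Payload 5.2 kg.
Tool frame: the origin (TCP) lies at the very end of the fingers, on their centre line; the grasp point (between the pads) lies 19 mm behind it; z points along the fingers, y is the line along which they close (so a half turn about z gives the same grasp; the last joint's range is limited). The gripper opens to 93 mm and grips with 3 to 60 N. Pads are 15 mm wide; open, the fingers measure 128 mm over their backs; the gripper's body (75 mm by 188 mm) begins 65 mm behind the grasp point.
Start: joints at [0.979, 0.259, 1.535, -0, 1.348, -0.203], TCP at [0.208, 0.509, 0.219] pointing down, gripper open.
Joint ranges: [-3.14, 3.14], [-0.91, 2.08], [0.19, 2.58], [-1.22, 4.36], [0.22, 2.71], [-3.12, 3.12]. Speed limits (rad/s): [2.57, 2.57, 3.14, 3.14, 3.14, 3.14].

INTERFACE

Orientations are given as a 3x3 rotation matrix whose columns are the frame's x, y, z axes.
In Python, from station import manip gives the robot as it stands.
- The arm moves only by the tool step_arm, never from a script. Its argument "moves" is a list of rows, each a list of 6 numbers: the shift along the tool's x, y, z in units of 50 mm (1.0 is 50 mm), then the turn, a rotation vector about the tool's x, y, z in units of 5 degrees (1.0 is 5 degrees). In form: [[dx, dy, dz, rx, ry, rz], ...]. A call has 1 to 10 rows; each row shifts and turns the commanded pose from where the row before left it, along the tool's axes as they then stand; what a row does not reach is not made up. A row lasts 1/10 s, in which the tool goes at most 50 mm and 8.59 degrees, less where a joint would pass 70% of its speed; a pose out of reach is approached as far as the arm can. A call is refused whole if a number of a shift passes 1 or a number of a turn 1, either way. A call with a gripper value outside its range is refused whole. "jaw" is the closure, from -1 (fully open) to 1 (shut), so that 0 is half open, set as the call begins (left out, the last holds). The fingers move at their own pace and stop on an object; "force" is the grip in N (left out, the last holds). Time passes only in rows, so rows that do not move let the fingers close. It gives the time, the measured TCP pose, the force, the opening and the grip force at its end, in the units of the state.
- manip.read_state(): the state, without advancing time (a new reading comes with each control period).
- manip.grab_frame(name): name is "scene" or "side" or "wrist"; returns the picture (400x640x3 uint8, red, green, blue); there is no depth.
- manip.camera_params(name): a dict with "vfov" (degrees; the focal length in pixels is half the picture's height over the tangent of half this angle, whatever the lens; pixels are square), "cx", "cy" (the principal point, pixels), "R" (3x3) and "t" (3): a world point X has camera coordinates R X + t. Camera axes: x right, y down, z forward; pixel columns grow to the right and rows downward; lengths in m; the calibration is good to about 2 mm. A picture is of the moment at which its call begins: read the wrist's pose just before it. camera_params takes no time and is no camera call; for the wrist camera it gives the pose at the moment of the call.
- manip.sign_off(): hands the job in; it is judged then, once.
The state is a dict: "clock": time; "q": joint angles; "dq": joint speeds; "joint_efforts": joint torques, N m; "tool_pos": TCP position; "tcp_rot": TCP orientation; "wrist_force": force on the tool from outside, world axes, zero at the start; "torque": the same for the moment, N m; "grip_width": finger opening in m; "grip_force": force on a finger pad.
Only numpy, scipy, OpenCV 4.12 (cv2) and the standard library are available. Lean on these libraries where they do the work, as an engineer would, in place of code of your own. Each camera call takes 0.05 s, during which the arm holds its last target. There are 200 camera calls.

## Working session

There is one attempt and no reset: what is moved stays moved. The work goes in short steps, Python scripts to look and compute and a tool call to move; the robot and the scene stay as the last step left them, time stands still between calls to the robot, and variables do not carry over. Pictures are saved under pics/ and viewed, at most 10 in all, crops included, and the job is handed in when it is done.

Besides the shell and the picture viewer there is one more tool, called after "Call:" in YAML: its name, and indented under it one key for each argument. step_arm: Moves the arm, as the interface text tells. Its arguments: {"type":"object","properties":{"moves":{"type":"array","items":{"type":"array","items":{"type":"number"}}},"jaw":{"type":"number"},"force":{"type":"number"}},"required":["moves"]}

```bash
mkdir -p pics && python3 - <<'E'
from station import manip
import cv2,numpy as np
s=manip.read_state();print(s)
for n in("scene","side"):
    im=manip.grab_frame(n);cv2.imwrite(f"pics/{n}0.png",im[:,:,::-1])
    p=manip.camera_params(n);print(n,p)
E
```

```text
{'clock': 0.0, 'q': array([ 9.79225099e-01,  2.59329628e-01,  1.53610788e+00,  2.58647938e-06,
        1.34799228e+00, -2.02788437e-01]), 'dq': array([ 0.00129054, -0.00135924, -0.00011036,  0.00012593, -0.00136631,
        0.00219659]), 'joint_efforts': array([-6.82266782e-04, -4.37307680e+01, -2.84003055e+01,  7.16389460e-02,
        4.14998992e-02, -1.14661570e-04]), 'tool_pos': array([0.20813733, 0.50849178, 0.21781496]), 'tcp_rot': array([[-9.25370735e-01,  3.79061933e-01, -1.02660229e-03],
       [ 3.79063140e-01,  9.25369556e-01, -1.52353682e-03],
       [ 3.72471694e-04, -1.79898348e-03, -9.99998312e-01]]), 'wrist_force': array([ 0.00678086, -0.00084064, -0.1527466 ]), 'torque': array([ 0.05461165, -0.02924674,  0.01458753]), 'grip_force': 0.0, 'grip_width': 0.09242168128938695}
scene {'vfov': 55.16177398252322, 'cx': 322.9163136429427, 'cy': 202.15838888683754, 'R': array([[ 0.85710786,  0.51512333,  0.00375187],
       [ 0.44484037, -0.73645275, -0.50966106],
       [-0.25977522,  0.43850348, -0.86036709]]), 't': array([-0.47973817, -0.17951875,  1.09610092])}
side {'vfov': 47.221089463017435, 'cx': 324.55638723847, 'cy': 200.99455567837927, 'R': array([[-0.98312042, -0.18145992, -0.02337819],
       [-0.0687049 ,  0.48458085, -0.87204417],
       [ 0.16956969, -0.85571823, -0.48886851]]), 't': array([0.55040037, 0.08439233, 1.01476113])}
```

View pics/scene0.png

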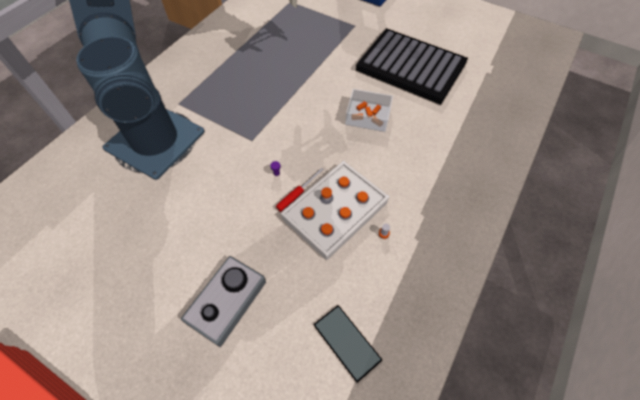

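View pics/side0.png

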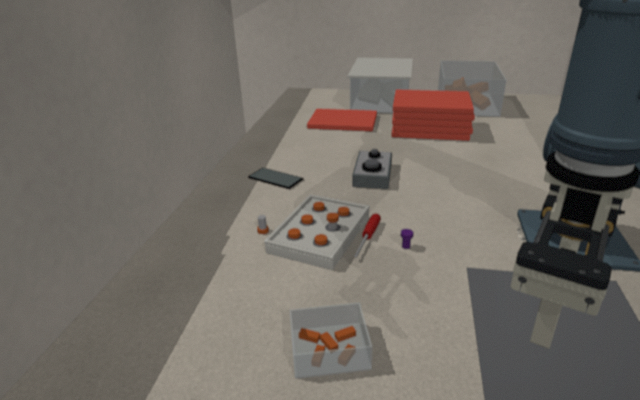

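The scene view shows the proud plug at about (326,192), in the middle of the row on the robot's side. The side view has it at about (333,217), with its shank showing. The large button is at (234,279) in the scene view and (372,165) in the side view; the small one is at (209,312) and (374,154). I'll triangulate these next.

```bash
cat > h.py <<'E'
from station import manip
import cv2,numpy as np
def P(p):
    f=200/np.tan(np.radians(p["vfov"]/2));K=np.array([[f,0,p["cx"]],[0,f,p["cy"]],[0,0,1]])
    return K@np.c_[p["R"],p["t"]]
def tri(a,ua,b,ub):
    X=cv2.triangulatePoints(P(a),P(b),np.array(ua,float).reshape(2,1),np.array(ub,float).reshape(2,1))[:,0];return X[:3]/X[3]
def onz(p,u,z):
    M=P(p);H=np.c_[M[:,0],M[:,1],M[:,2]*z+M[:,3]];x=np.linalg.solve(H,[u[0],u[1],1]);return x[:2]/x[2]
def proj(p,X):
    x=P(p)@np.r_[X,1];return x[:2]/x[2]
E
python3 - <<'E'
from h import *
np.set_printoptions(precision=4,suppress=True)
a,b=manip.camera_params("scene"),manip.camera_params("side")
for n,u,v in [("proud",(326,191),(333,216)),("far-left",(344,182),(321,240)),("p",(363,197),(294,233)),("p",(345,213),(307,219)),("p",(308,213),(344,211)),("p",(327,230),(319,207)),("big",(234,278),(372,163)),("small",(209,311),(375,153))]:
    print(n,tri(a,u,b,v),onz(a,u,.041))
# enlarged crops
for n,(x,y,w,h) in {"scene":(270,150,130,110),"side":(260,140,140,130)}.items():
    im=cv2.imread(f"pics/{n}0.png")[y:y+h,x:x+w];cv2.imwrite(f"pics/{n}c.png",cv2.resize(im,None,fx=4,fy=4,interpolation=cv2.INTER_CUBIC))
E
```

```text
proud [0.5259 0.0715 0.057 ] [0.5204 0.0802]
far-left [0.5427 0.1325 0.032 ] [0.5457 0.1272]
p [0.606  0.1168 0.0336] [0.6082 0.1126]
p [0.5902 0.054  0.0328] [0.5921 0.0498]
p [0.5118 0.0069 0.033 ] [0.5153 0.0034]
p [ 0.5748 -0.0079  0.0304] [ 0.5782 -0.0123]
big [ 0.4676 -0.2224  0.0558] [ 0.4628 -0.2197]
small [ 0.4659 -0.3052  0.0505] [ 0.4623 -0.3045]
```

View pics/sidec.png

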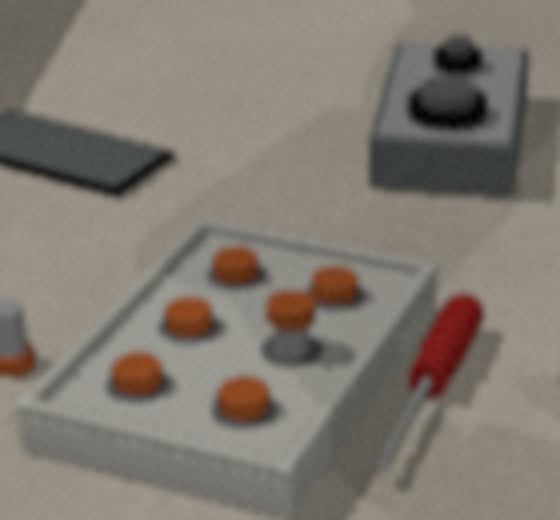

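Every home head centre triangulates to about 33 mm up, which is right for a 41 mm top. The proud one comes out at 57 mm and (0.526, 0.071), midway between its row neighbours. I'll close the jaw and move above it.

Call:
step_arm:
  moves:
    - [-0.4,-0.25,0,0,0,0]
    - [-0.8,-0.5,0,0,0,0]
    - [-0.8,-0.5,0,0,0,0]
    - [-0.8,-0.5,0,0,0,0]
    - [-0.8,-0.5,0,0,0,0]
    - [-0.8,-0.5,0,0,0,0]
    - [-0.8,-0.5,0,0,0,0]
    - [-0.8,-0.5,0,0,0,0]
    - [-0.8,-0.5,0,0,0,0]
    - [-0.8,-0.5,0,0,0,0]
  jaw: 1

```text
clock: 1.1
tool_pos: [0.4707, 0.1434, 0.2185]
tcp_rot: [[-0.925, 0.379, -0.0], [0.379, 0.925, 0.0], [0.0, 0.0, -1.0]]
wrist_force: [0.8, 0.2, 0.3]
grip_width: 0.0174
grip_force: 0.0
```

Call:
step_arm:
  moves:
    - [-0.6,-0.4,0,0,0,0]
    - [-0.4,-0.2,0,0,0,0]
    - [0,0,0,0,0,0]

```text
clock: 1.4
tool_pos: [0.5065, 0.0959, 0.218]
tcp_rot: [[-0.924, 0.382, -0.0], [0.382, 0.924, -0.001], [0.0, -0.001, -1.0]]
wrist_force: [-0.2, 0.2, 0.8]
grip_width: 0.0001
grip_force: 0.0
```

```bash
python3 - <<'E'
from h import *
import json
p=manip.camera_params("wrist");s=manip.read_state()
im=manip.grab_frame("wrist");cv2.imwrite("pics/w1.png",im[:,:,::-1])
np.savez("w1.npz",**p)
print(s["clock"],s["tool_pos"],s["tcp_rot"],s["grip_width"],p["t"],-p["R"].T@p["t"])
E
```

```text
1.4 [0.50647576 0.09589012 0.21800564] [[-9.23958233e-01  3.82493202e-01 -3.65641216e-04]
 [ 3.82493368e-01  9.23957992e-01 -6.73232575e-04]
 [ 8.03302408e-05 -7.61894121e-04 -9.99999707e-01]] 0.0001425243874179046 [-0.28100459 -0.44682879  0.27207979] [0.4349382  0.1249877  0.38451761]
```

View pics/w1.png

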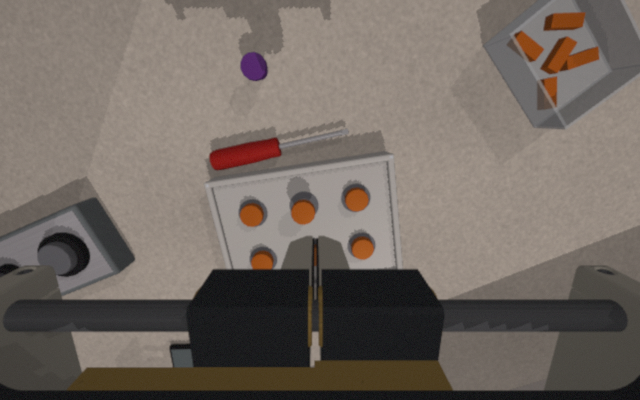

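The wrist view shows the proud plug at (303,212), its row neighbours at (252,215) and (357,199), and the large button at about (62,257).

```bash
python3 - <<'E'
from h import *
np.set_printoptions(precision=4,suppress=True)
w=dict(np.load("w1.npz"));s=manip.read_state();R=s["tcp_rot"];T=s["tool_pos"]
a,b=manip.camera_params("scene"),manip.camera_params("side")
for c,u in((a,(326.5,191)),(b,(333,216))): print("proud",tri(w,(303,212),c,u))
for c,u in((a,(234,278)),(b,(372,163))): print("big",tri(w,(62,257),c,u))
for z in(.055,.06): X=np.r_[onz(w,(303,212),z),z];print(X,R.T@(X-T)/.05)
print([onz(w,u,.038) for u in((252,215),(357,199))])
E
```

```text
proud [0.5266 0.0717 0.0575]
proud [0.5264 0.0717 0.057 ]
big [ 0.4681 -0.2215  0.0523]
big [ 0.4668 -0.212   0.0609]
[0.5273 0.0713 0.055 ] [-0.6106 -0.3126  3.2588]
[0.5259 0.0721 0.06  ] [-0.5784 -0.3083  3.1588]
[array([0.512, 0.01 ]), array([0.5416, 0.1343])]
```

All the estimates agree on (0.5265, 0.0717), with the head centre at about 57 mm. I'll centre over it and come down close above.

Call:
step_arm:
  moves:
    - [-0.3,-0.16,0,0,0,0]
    - [-0.29,-0.15,0,0,0,0]
    - [0,0,0.6,0,0,0]
    - [0,0,0.8,0,0,0]
    - [0,0,0.8,0,0,0]
    - [0,0,0.6,0,0,0]
    - [0,0,0,0,0,0]
    - [0,0,0,0,0,0]

```text
clock: 2.25
tool_pos: [0.5268, 0.0729, 0.079]
tcp_rot: [[-0.926, 0.379, -0.0], [0.379, 0.926, -0.0], [0.0, -0.0, -1.0]]
wrist_force: [0.1, 0.5, 0.8]
grip_width: 0.0005
grip_force: 0.0
```

```bash
python3 - <<'E'
from h import *
ims=[]
for n,(x,y,w,h) in {"scene":(270,130,130,130),"side":(260,140,130,130)}.items():
    im=manip.grab_frame(n)[y:y+h,x:x+w,::-1];ims.append(cv2.resize(im,(390,390),interpolation=cv2.INTER_CUBIC))
cv2.imwrite("pics/above.png",np.hstack(ims))
E
```

```text
(no output)
```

View pics/above.png

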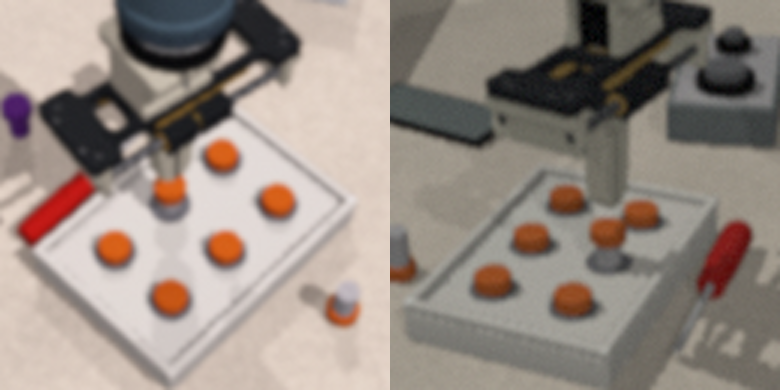

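The closed fingertips sit squarely over the proud head in both views, clear of the neighbours. Now I'll push down slowly.

Call:
step_arm:
  moves:
    - [0,0,0.1,0,0,0]
    - [0,0,0.1,0,0,0]
    - [0,0,0.06,0,0,0]
    - [0,0,0.06,0,0,0]
    - [0,0,0.06,0,0,0]
    - [0,0,0.06,0,0,0]
    - [0,0,0.06,0,0,0]
    - [0,0,0.06,0,0,0]
    - [0,0,0.06,0,0,0]

```text
clock: 3.25
tool_pos: [0.5264, 0.0729, 0.0475]
tcp_rot: [[-0.925, 0.379, 0.0], [0.379, 0.925, -0.0], [-0.0, 0.0, -1.0]]
wrist_force: [-0.7, 0.1, 4.7]
grip_width: 0.0005
grip_force: 2.1
```

Call:
step_arm:
  moves:
    - [0,0,0.04,0,0,0]
    - [0,0,0.04,0,0,0]
    - [0,0,0.04,0,0,0]
    - [0,0,0,0,0,0]

```text
clock: 3.65
tool_pos: [0.5264, 0.0729, 0.0413]
tcp_rot: [[-0.925, 0.379, -0.0], [0.379, 0.925, 0.0], [0.0, 0.0, -1.0]]
wrist_force: [0.4, 0.5, 1.2]
grip_width: 0.0009
grip_force: 0.1
```

Call:
step_arm:
  moves:
    - [0,0,0.02,0,0,0]
    - [0,0,0.01,0,0,0]
    - [0,0,0,0,0,0]

```text
clock: 3.95
tool_pos: [0.5265, 0.0729, 0.0412]
tcp_rot: [[-0.925, 0.379, 0.0], [0.379, 0.925, -0.0], [-0.0, 0.0, -1.0]]
wrist_force: [-3.5, 0.3, 12.5]
grip_width: 0.0003
grip_force: 6.0
```

It stopped at 41.2 mm with 12.5 N on it, so it's fully home. I'll lift off and go to a viewpoint near the large button.

Call:
step_arm:
  moves:
    - [0,0,-0.1,0,0,0]
    - [0,0,-0.4,0,0,0]
    - [0,0,-0.9,0,0,0]
    - [0,0,-0.9,0,0,0]
    - [-0.2,-0.7,-0.6,0,0,0]
    - [-0.25,-0.9,-0.3,0,0,0]
    - [-0.3,-0.9,0,0,0,0]
    - [-0.3,-0.9,0,0,0,0]
    - [-0.3,-0.9,0,0,0,0]

```text
clock: 4.85
tool_pos: [0.5071, -0.1534, 0.2004]
tcp_rot: [[-0.925, 0.379, 0.001], [0.379, 0.925, -0.0], [-0.001, 0.0, -1.0]]
wrist_force: [-0.3, 0.5, -0.1]
grip_width: 0.0004
grip_force: 0.0
```

Call:
step_arm:
  moves:
    - [-0.25,-0.9,0,0,0,0]
    - [-0.2,-0.5,0,0,0,0]
    - [0,-0.2,0,0,0,0]
    - [0,0,0,0,0,0]

```text
clock: 5.25
tool_pos: [0.4972, -0.2351, 0.1997]
tcp_rot: [[-0.925, 0.381, -0.001], [0.381, 0.925, 0.001], [0.001, 0.0, -1.0]]
wrist_force: [0.5, 0.7, -0.1]
grip_width: 0.0005
grip_force: 0.0
```

```bash
python3 - <<'E'
from h import *
p=manip.camera_params("wrist");s=manip.read_state()
im=manip.grab_frame("wrist");np.savez("w2.npz",**p)
cv2.imwrite("pics/w2.png",im[:,:,::-1])
ims=[]
for n,(x,y,w,h) in {"scene":(270,130,130,130),"side":(260,140,130,130)}.items():
    im=manip.grab_frame(n)[y:y+h,x:x+w,::-1];ims.append(cv2.resize(im,(390,390),interpolation=cv2.INTER_CUBIC))
cv2.imwrite("pics/after.png",np.hstack(ims))
E
```

```text
(no output)
```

View pics/w2.png

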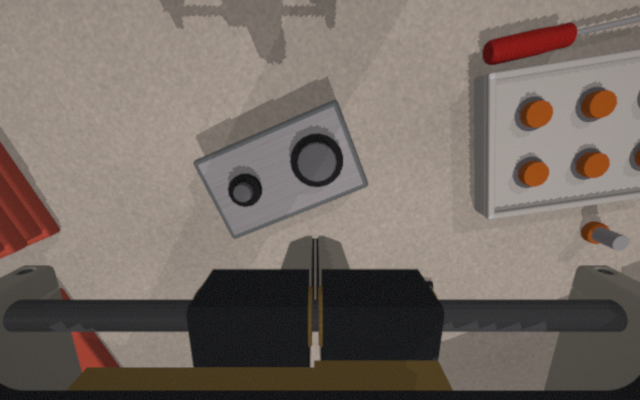

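View pics/after.png

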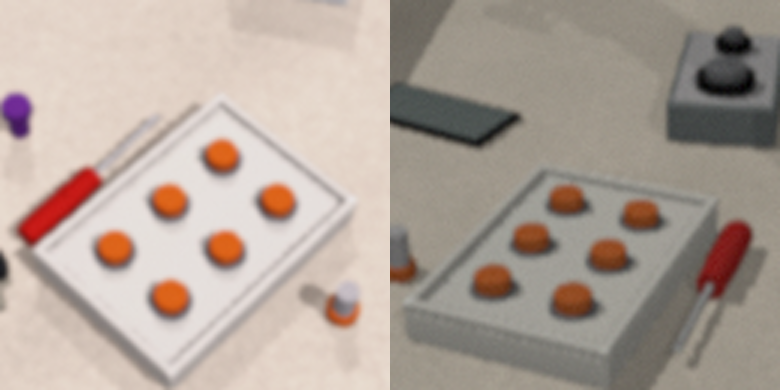

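All six plugs now look level. In the wrist view the large button's top is centred at about (319,159) and the small one at (243,192).

```bash
python3 - <<'E'
from h import *
np.set_printoptions(precision=4,suppress=True)
w=dict(np.load("w2.npz"));w1=dict(np.load("w1.npz"));s=manip.read_state();R=s["tcp_rot"];T=s["tool_pos"]
a,b=manip.camera_params("scene"),manip.camera_params("side")
for c,u in((a,(234,278)),(b,(372,163)),(w1,(60,258))): print("big",tri(w,(319,159),c,u))
for z in(.05,.055): X=np.r_[onz(w,(319,159),z),z];print(X,R.T@(X-T)/.05)
print(s["clock"],T,onz(w,(243,192),.05))
E
```

```text
big [ 0.4665 -0.2204  0.0497]
big [ 0.4665 -0.2187  0.0578]
big [ 0.4675 -0.2187  0.0571]
[ 0.4671 -0.219   0.05  ] [0.6732 0.0195 3.0018]
[ 0.4664 -0.2188  0.055 ] [0.6869 0.0183 2.9018]
5.4 [ 0.4979 -0.2327  0.2001] [ 0.4688 -0.3082]
```

Call:
step_arm:
  moves:
    - [0.35,0.01,0.2,0,0,0]
    - [0.33,0.01,0.6,0,0,0]
    - [0,0,0.8,0,0,0]
    - [0,0,0.6,0,0,0]
    - [0,0,0.2,0,0,0]
    - [0,0,0.1,0,0,0]
    - [0,0,0.06,0,0,0]
    - [0,0,0.06,0,0,0]
    - [0,0,0,0,0,0]

```text
clock: 6.3
tool_pos: [0.4674, -0.2207, 0.0699]
tcp_rot: [[-0.925, 0.379, 0.001], [0.379, 0.925, -0.001], [-0.002, -0.0, -1.0]]
wrist_force: [0.8, 0.1, -0.4]
grip_width: 0.0005
grip_force: 0.0
```

Call:
step_arm:
  moves:
    - [0,0,0.06,0,0,0]
    - [0,0,0.06,0,0,0]
    - [0,0,0.06,0,0,0]
    - [0,0,0,0,0,0]

```text
clock: 6.7
tool_pos: [0.467, -0.2207, 0.0602]
tcp_rot: [[-0.925, 0.379, 0.001], [0.379, 0.925, -0.0], [-0.001, -0.0, -1.0]]
wrist_force: [0.0, -0.5, 2.8]
grip_width: 0.0002
grip_force: 1.4
```

Call:
step_arm:
  moves:
    - [0,0,0.03,0,0,0]
    - [0,0,0.03,0,0,0]
    - [0,0,0.02,0,0,0]
    - [0,0,0,0,0,0]

```text
clock: 7.1
tool_pos: [0.467, -0.2207, 0.0567]
tcp_rot: [[-0.925, 0.379, 0.001], [0.379, 0.925, -0.001], [-0.001, -0.0, -1.0]]
wrist_force: [-1.2, 1.1, 8.7]
grip_width: 0.0003
grip_force: 3.7
```

Call:
step_arm:
  moves:
    - [0,0,0.02,0,0,0]
    - [0,0,0.01,0,0,0]
    - [0,0,0,0,0,0]
    - [0,0,0,0,0,0]

```text
clock: 7.5
tool_pos: [0.4671, -0.2207, 0.0565]
tcp_rot: [[-0.925, 0.379, 0.001], [0.379, 0.925, -0.001], [-0.001, -0.001, -1.0]]
wrist_force: [-4.8, 2.0, 19.4]
grip_width: 0.0004
grip_force: 9.3
```

The button bottomed: the force rose from 8.7 to 19.4 N with no further travel. I'll withdraw.

Call:
step_arm:
  moves:
    - [0,0,-0.1,0,0,0]
    - [0,0,-0.4,0,0,0]
    - [0,0,-0.8,0,0,0]
    - [0,0,-0.9,0,0,0]
    - [0,0,-0.8,0,0,0]
    - [0,0,-0.3,0,0,0]
    - [0,0,0,0,0,0]
    - [0,0,0,0,0,0]

```text
clock: 8.3
tool_pos: [0.4662, -0.22, 0.2186]
tcp_rot: [[-0.925, 0.379, -0.001], [0.379, 0.925, 0.001], [0.001, 0.0, -1.0]]
wrist_force: [-0.4, 0.1, -0.8]
grip_width: 0.0001
grip_force: 0.0
```

```bash
python3 - <<'E'
from h import *
cv2.imwrite("pics/end.png",manip.grab_frame("side")[:,:,::-1])
E
```

```text
(no output)
```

View pics/end.png

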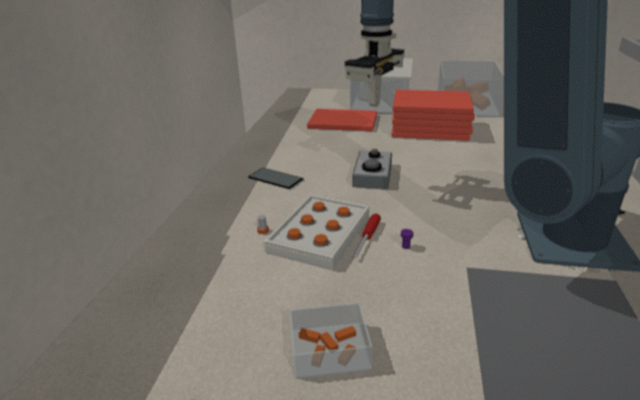

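The side view shows all six plugs level, the loose things where they were, and the arm clear above the box. I'll hand it in.

```bash
python3 -c "
from station import manip
print(manip.sign_off())"
```

```text
the job is handed in; nothing more can be done
None
```

I pushed the proud plug fully home (top at 41 mm), then pressed the large button to its stop, withdrew the arm and handed the job in at about 8.4 s; nothing else was touched.

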